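# Set the drive unit's index lever and clamp it

## Task

On the drive unit, lift the index lever out of its neutral gap, swing it round and let it drop fully home into the notch marked by the tall pin (the other notches have flat plugs). Then turn the clamp knob clockwise until it clicks past its detent. Leave the other things on the bench where they are.

Things in the scene. Friction and masses are not known exactly. Their poses are not given: they have to be found in the camera images.
- drive_unit: grey gearbox block with a fan-shaped aluminium index plate towards the robot, about 250 x 300 mm over all, fixed to the bench. Origin on the bench under the lever's pivot; z up, -x towards the fan, so at yaw 0 the fan points at the robot. Top of block 50 mm, top of plate 44 mm above the bench.
- rim: steel rim 12 mm high standing on the index plate, 75 mm from the pivot (origin and axes as drive_unit). It has a wide neutral gap (lever angles -0.92 to -0.66 rad) and three notches at lever angles -0.20, 0.30 and 0.80 rad, 12 mm wide at the foot with rounded mouths
- lever_turn (a joint): angle of the index lever about the upright pivot, -0.92 to 0.92 rad. At 0 it points along the unit's -x; it grows counter-clockwise seen from above, so the knob lies at 0.110*(-cos q, -sin q) in the unit's frame. It starts somewhere in the neutral gap (-0.92 to -0.66). It stays where it is left
- lever_lift (a joint): how far the lever is lifted along its pivot, 0 (fully down) to 0.030 m. A tooth under the arm is held by the notches up to 0.009 m, so lift by 12 to 25 mm to swing; a spring and the weight (about 5 N) push it down. On top of the rim it reads 0.009; fully home in a notch or in the neutral gap, 0
- knob_grip (a point): centre of the lever's knob: black upright cylinder, 26 mm diameter, 32 mm high, free to spin on its pin, on the lever's end 110 mm from the pivot. 92 mm above the bench when the lever is down. The lever stays level when lifted
- marker_pin: tall black pin, 22 mm diameter at the foot, 16 mm above it, 22 mm high with a pointed top, fixed on the index plate in the seat outside one of the three notches, on the notch's ray, 155 mm from the pivot (45 mm beyond the knob of a lever in that notch). Origin at its foot
- plug_a: flat black plug, 22 mm diameter, 4 mm high, in the seat outside one of the notches that are not wanted. Origin at its foot
- plug_b: flat black plug, the same as plug_a, outside the other notch that is not wanted
- clamp (a joint): angle of the clamp knob, 0 to 1.05 rad, growing clockwise seen from above; it starts between 0 and 0.25. Its spring detent peaks at 0.70 (about 0.1 N m): past that it clicks on to about 1.0 and stays
- clamp_grip (a point): grip point of the clamp knob: upright black bar 46 mm long, 14 mm wide, 40 mm high (60 to 100 mm above the bench) on a round base 48 mm across (its top at 61 mm), 56 mm behind the lever's pivot (unit's +x) on top of the block; the point lies on its axis, 86 mm above the bench. The point's x axis runs along the bar, which at 0 lies along the unit's x; its z is up
- bottle: white plastic sample bottle with screw cap, 69 x 81 x 143 mm, a bystander; origin at its foot
- clip: grey spring clamp lying on the bench, 28 x 92 x 33 mm, a bystander; origin at its foot
- timer: white round minute timer with a dark dial, 64 x 64 x 39 mm, a bystander; origin at its foot
- tape: small yellow reel of thread tape lying flat, 44 mm diameter, 13 mm high, a bystander; origin at its foot

How it is judged (in metres and radians):
On the way, in this order (a step that is already met when the one before it is completed fails the run):
1. the lever is fully down in the notch marked by the tall pin (value of joint lever_lift below 0.003 m and horizontal distance between knob_grip and marker_pin below 0.052 m), for 0.2 s.
2. the clamp knob has clicked past its detent, with the lever still home in that notch (all of step 1 and value of joint clamp above 0.9 rad), for 0.2 s.
At the end, for the whole second after the job is handed in: the lever is at rest, down (lift under 3 mm) in the notch at the tall pin (knob axis within 52 mm of the pin's axis, seen from above), and the clamp knob is at rest past its detent (over 0.9 rad) (all of step 2 and velocity of joint lever_turn between -0.1 and 0.1 rad/s and velocity of joint clamp between -0.1 and 0.1 rad/s); the robot touches nothing.
It fails at once if a bystander (bottle, clip, timer or reel) has been moved by over 20 mm (distance of any of bottle, clip, timer, tape from where it was at the start of the episode above 0.02 m).
It also fails if it takes over 51 s, if anything falls off the work surface, if the arm or the gripper's body presses on something with over 40 N, if the wrist force passes 120 N, or if a joint passes its speed limit or range.

## Robot

A 6-joint arm with a two-finger parallel gripper is mounted at the origin on a cart in front of the work surface, level with it; the furniture and walls round the work are solid. World frame = base frame: x ahead of the robot, y to its left, z up, the work surface at z = 0. Lengths are in m, angles in degrees, forces in N, time in s.
With the tool pointing down it reaches from about 0.4 to 0.825 m from the base axis. Payload 7 kg.
Tool frame: the origin (TCP) lies at the centre of the arm's flange, where the gripper is bolted on; the fingertips stand 178 mm ahead of it and the grasp point (between the pads) lies 159 mm ahead of it; z points along the fingers, y is the line along which they close (so a half turn about z gives the same grasp; the last joint's range is limited). The gripper opens to 88 mm and grips with 3 to 60 N. Pads are 19 mm wide; open, the fingers measure 130 mm over their backs; the gripper's body (78 mm by 193 mm) begins 47 mm behind the grasp point.
Start: joints at [90.648, 20.546, 0.682, 0, -70.136, -16.507], TCP at [0.184, 0.649, 0.405] pointing down, gripper open.
Joint ranges: [-176.03, 176.03], [-82.01, 121.73], [-58.28, 71.71], [-173.87, 95.51], [-174.79, -0.11], [-173.66, 173.66]. Speed limits (degrees/s): [136.94, 136.94, 172.46, 180, 180, 180].

## Interface

Orientations are given as [roll, pitch, yaw] about the fixed x, y, z axes, in that order (R = Rz(yaw) Ry(pitch) Rx(roll)).
In Python, from plant import telemetry, snapshot, workorder, nets gives the robot as it stands.
- The arm moves only by the shell command python3 -m creep 'ROWS'. ROWS is JSON, a list that holds one entry, the list of rows, each a list of 5 numbers: the shift along the tool's x, y, z normalised to -1 to 1, where 1 is 0.2 m, then the turn about the tool's z normalised to -1 to 1, where 1 is pi/2 rad, then the opening, from 0 (shut) to 1 (fully open). In form: [[[x, y, z, spin, hand], ...]]. A call has 1 to 8 rows; each row shifts and turns the commanded pose from where the row before left it, along the tool's axes as they then stand; what a row does not reach is not made up. A row lasts 1/12 s, in which the tool goes at most 41.7 mm and 7.16 degrees, less where a joint would pass 70% of its speed; a pose out of reach is approached as far as the arm can. A call with a number of a shift or a turn outside -1 to 1 is refused whole. A call with a gripper value outside its range is refused whole. The fingers move at their own pace and stop on an object; the grip force is fixed at half the most. Time passes only in rows, so rows that do not move let the fingers close. It gives the time, the measured TCP pose, the force, the opening and the grip force at its end, in the units of the state.
- telemetry.get_obs(): the state, without advancing time (a new reading comes with each control period).
- snapshot(name): name is "scene" or "side" or "wrist"; returns a dict with "frame" (384x512x3 uint8, red, green, blue), "fx", "fy", "cx", "cy" (pixels), "rvec" (rotation vector, rad) and "tvec" (3), from world to camera coordinates, as OpenCV has them; the wrist camera has in their place "mount" (4x4, takes a point from camera to tool coordinates, whose origin is the TCP and whose axes are the flange's). Camera axes: x right, y down, z forward; pixel columns grow to the right and rows downward; lengths in m; the calibration is good to about 2 mm. A picture is of the moment at which its call begins: read the wrist's pose just before it. There is no depth.
- workorder.close_job(): hands the job in; it is judged then, once.
Trained networks look in a picture, given as the dict that the camera call returned (one of the last four; its "shot" number tells which), for a name from the list of things; names that differ only in an ending like _2 or _b are one class to them, and where a whole thing is asked for, a point or a joint stands for the part that bears it (a point fixed in the world has none). Each returns a list of dicts, best first, with "confidence" (0 to 1); they miss things now and then, are a little off and sometimes report something else, mostly with a low value. They report only what shows in the picture. A call takes as long as a camera call.
- nets.find_in(picture, query): "uv" ([column, row] in pixels, amid what is visible of it).
- nets.masks_of(picture, query): "region" (384x512 bool, what is visible of it) and "uv" ([column, row] in pixels, amid what is visible of it).
- nets.landmark_of(picture, query): "uv" ([column, row] in pixels: a listed point, or the origin of a listed thing).
The state is a dict: "clock": time; "joint_pos": joint angles; "qvel": joint speeds; "tau": joint torques, N m; "tool_pos": TCP position; "orientation": TCP orientation; "force": force on the tool from outside, world axes, zero at the start; "moment": the same for the moment, N m; "opening": finger opening in m; "gripper_force": force on a finger pad.
Only numpy, scipy, OpenCV 4.12 (cv2) and the standard library are available. Lean on these libraries where they do the work, as an engineer would, in place of code of your own. Each camera call takes 0.05 s, during which the arm holds its last target. There are 200 camera calls.

## Working session

There is one attempt and no reset: what is moved stays moved. The work goes in short steps, Python scripts to look and compute and a shell command to move; the robot and the scene stay as the last step left them, time stands still between calls to the robot, and variables do not carry over. Pictures are saved under pics/ and viewed, at most 10 in all, crops included, and the job is handed in when it is done.

```bash
mkdir -p pics; ls; cat > h.py <<'E'
import numpy as np, cv2
from scipy.spatial.transform import Rotation as R
from plant import telemetry, snapshot, workorder, nets
def tool():
    o=telemetry.get_obs(); T=np.eye(4)
    T[:3,:3]=R.from_euler('xyz',o['orientation'],degrees=True).as_matrix(); T[:3,3]=o['tool_pos']; return T
def shot(name):
    T=tool(); s=snapshot(name)
    if name=='wrist': C=T@np.array(s['mount'])
    else:
        Rm=cv2.Rodrigues(np.array(s['rvec'],float))[0]; C=np.eye(4); C[:3,:3]=Rm.T; C[:3,3]=-Rm.T@np.array(s['tvec'],float).ravel()
    s['C']=C; return s
def ray(s,uv):
    d=np.array([(uv[0]-s['cx'])/s['fx'],(uv[1]-s['cy'])/s['fy'],1]); return s['C'][:3,3],s['C'][:3,:3]@d
def at_z(s,uv,z):
    o,d=ray(s,uv); return o+d*(z-o[2])/d[2]
def tri(pairs):
    A=np.zeros((3,3));b=np.zeros(3);L=[]
    for s,uv in pairs:
        o,d=ray(s,uv); d=d/np.linalg.norm(d); P=np.eye(3)-np.outer(d,d); A+=P;b+=P@o; L.append((o,P))
    x=np.linalg.solve(A,b); return x,[round(float(np.linalg.norm(P@(x-o)))*1000,1) for o,P in L]
def proj(s,p):
    c=np.linalg.inv(s['C'])@np.append(p,1); return np.array([c[0]/c[2]*s['fx']+s['cx'],c[1]/c[2]*s['fy']+s['cy']])
def save(s,f): cv2.imwrite('pics/'+f,cv2.cvtColor(s['frame'],cv2.COLOR_RGB2BGR))
E
python3 - <<'E'
from h import *
o=telemetry.get_obs();print({k:np.round(v,3).tolist() for k,v in o.items()})
S={n:shot(n) for n in('scene','side')}
for n,s in S.items(): print(n,s['C'][:3,3].round(3))
for q in ['drive_unit','knob_grip','marker_pin','plug_a','clamp_grip','bottle','clip','timer','tape']:
    L={n:nets.landmark_of(s,q) for n,s in S.items()}
    for n in L: print(q,n,[(np.round(d['uv']).tolist(),round(d['confidence'],2)) for d in L[n][:3]])
    if all(L.values()): 
        x,e=tri([(S[n],L[n][0]['uv']) for n in L]); print('  ',x.round(4),e)
cv2.imwrite('pics/a.png',cv2.cvtColor(np.vstack([S['scene']['frame'],S['side']['frame']])[:, :],cv2.COLOR_RGB2BGR)) if 0 else [save(s,n+'0.png') for n,s in S.items()]
E
```

```text
pics
{'clock': 0.0, 'joint_pos': [90.648, 20.59, 0.635, -0.021, -70.136, -16.507], 'qvel': [0.007, -0.031, 0.11, 0.051, -0.075, -0.159], 'tau': [-0.0, -58.271, 29.305, 6.997, 0.007, -0.0], 'tool_pos': [0.184, 0.649, 0.404], 'orientation': [179.907, -0.007, -15.867], 'force': [-0.094, -0.162, 0.17], 'moment': [0.005, -0.019, 0.024], 'gripper_force': 0.0, 'opening': 0.087}
scene [ 0.226 -0.716  0.885]
side [0.599 1.015 1.095]
drive_unit scene [([272.0, 221.0], 0.58)]
drive_unit side [([242.0, 194.0], 0.64)]
   [ 0.5977 -0.0694 -0.0009] [4.7, 4.7]
knob_grip scene [([246.0, 187.0], 0.46)]
knob_grip side [([261.0, 199.0], 0.45)]
   [0.5471 0.0283 0.0767] [3.2, 3.2]
marker_pin scene [([222.0, 208.0], 0.52)]
marker_pin side [([285.0, 199.0], 0.61), ([257.0, 138.0], 0.27)]
   [0.4619 0.004  0.0486] [2.3, 2.3]
plug_a scene [([242.0, 245.0], 0.45), ([227.0, 232.0], 0.44)]
plug_a side [([289.0, 186.0], 0.42), ([284.0, 168.0], 0.4)]
   [ 0.4553 -0.1112  0.0034] [15.8, 15.8]
clamp_grip scene [([289.0, 197.0], 0.51)]
clamp_grip side [([228.0, 173.0], 0.62)]
   [ 0.6436 -0.0764  0.0904] [2.6, 2.6]
bottle scene [([210.0, 143.0], 0.59)]
bottle side [([260.0, 308.0], 0.66)]
   [0.5548 0.3658 0.0046] [0.7, 0.7]
clip scene [([181.0, 163.0], 0.64), ([209.0, 143.0], 0.28)]
clip side [([305.0, 296.0], 0.54)]
   [ 0.4279  0.3225 -0.0102] [0.6, 0.6]
timer scene [([313.0, 309.0], 0.82)]
timer side [([256.0, 139.0], 0.7)]
   [ 0.5491 -0.3682  0.0006] [3.8, 3.8]
tape scene [([289.0, 331.0], 0.64)]
tape side [([280.0, 133.0], 0.39)]
   [ 0.4609 -0.3953  0.0095] [7.1, 7.1]
```

```bash
python3 - <<'E'
import cv2
for n,(x,y) in {'scene':(170,130),'side':(180,110)}.items():
    i=cv2.imread(f'pics/{n}0.png')[y:y+170,x:x+170]; globals()[n]=cv2.resize(i,(400,400),interpolation=cv2.INTER_CUBIC)
cv2.imwrite('pics/crop0.png',cv2.hconcat([scene,side]))
E
```

```text
(no output)
```

View pics/crop0.png

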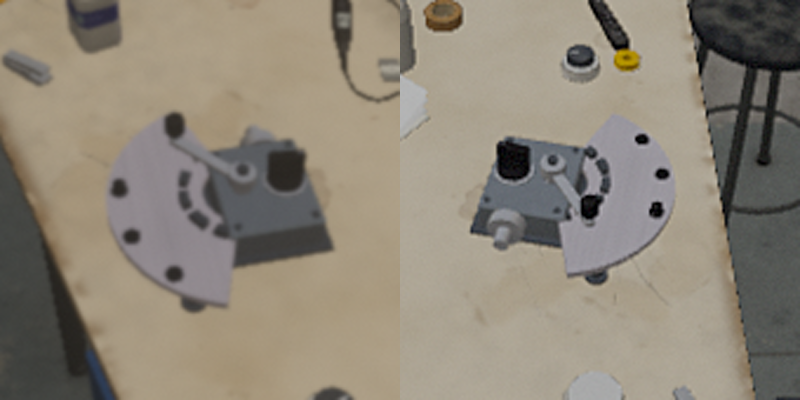

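The picture shows the lever knob at about scene (243,182). The rim seats are at scene (220,210), (226,230) and (244,246). The networks take the first for the pin, which fits a unit yaw of about -17°. I'll move in for a wrist view.

```bash
R='x'; python3 -m creep '[[[0.137,0.149,0,0,1],[0.137,0.149,0,0,1],[0.137,0.149,0,0,1],[0.137,0.149,0,0,1],[0.137,0.149,0,0,1],[0.137,0.149,0,0,1],[0.137,0.149,0,0,1],[0.137,0.149,0,0,1]]]'
python3 -m creep '[[[0.137,0.149,0,0,1],[0.137,0.149,0,0,1],[0.137,0.149,0,0,1],[0.137,0.149,0,0,1],[0.137,0.149,0,0,1],[0.137,0.149,0,0,1],[0.137,0.149,0,0,1],[0.137,0.149,0,0,1]]]'
python3 - <<'E'
from h import *
s=shot('wrist'); print(np.round(s['mount'],3)); print(telemetry.get_obs()['joint_pos'])
E
```

```text
clock: 1.67
tool_pos: [0.3306, 0.3581, 0.405]
orientation: [-180.0, -0.0, -15.8]
force: [0.8, -0.1, 1.2]
opening: 0.0877
gripper_force: 0.0
clock: 2.33
tool_pos: [0.4762, 0.0688, 0.4052]
orientation: [-179.9, -0.1, -15.8]
force: [0.6, 1.7, 0.0]
opening: 0.0876
gripper_force: 0.0
[[-0.    -0.967 -0.253  0.068]
 [ 1.    -0.    -0.     0.   ]
 [ 0.    -0.253  0.967  0.022]
 [ 0.     0.     0.     1.   ]]
[ 31.10386286   2.11401125 -22.81902074   0.09805534 -65.08522917
  42.83312215]
```

```bash
python3 -m creep '[[[0.137,0.149,0,0,1],[0.137,0.149,0,0,1],[0.137,0.149,0,0,1],[0,0,0,0.064,1],[0,0,0,0.064,1],[0,0,0,0.064,1],[0,0,0,0.064,1],[0,0,0,0.064,1]]]'
python3 - <<'E'
from h import *
s=shot('wrist'); save(s,'w1.png'); print(tool()[:3,3].round(4))
for q,z in [('drive_unit',0),('knob_grip',.092),('marker_pin',.044),('plug_a',.044),('clamp_grip',.086)]:
    for d in nets.landmark_of(s,q)[:3]: print(q,np.round(d['uv'],1),round(d['confidence'],2),at_z(s,d['uv'],z).round(4))
import pickle; pickle.dump({k:s[k] for k in('frame','fx','fy','cx','cy','C')},open('w1.pkl','wb'))
E
```

```text
clock: 3.05
tool_pos: [0.5305, -0.0379, 0.4047]
orientation: [180.0, 0.0, -45.0]
force: [0.3, 0.8, -0.1]
opening: 0.0876
gripper_force: 0.0
[ 0.5305 -0.0377  0.4047]
drive_unit [238.  119.8] 0.87 [ 0.5925 -0.0661  0.    ]
knob_grip [201.7 220.8] 0.87 [0.5442 0.0307 0.092 ]
marker_pin [279.  241.3] 0.48 [0.4516 0.0015 0.044 ]
plug_a [329.7 210.6] 0.81 [ 0.4371 -0.0703  0.044 ]
plug_a [362.5 154.9] 0.74 [ 0.4612 -0.1422  0.044 ]
clamp_grip [199.8  70.5] 0.74 [ 0.6465 -0.0776  0.086 ]
clamp_grip [233.  120.7] 0.52 [ 0.5922 -0.0665  0.086 ]
```

View pics/w1.png

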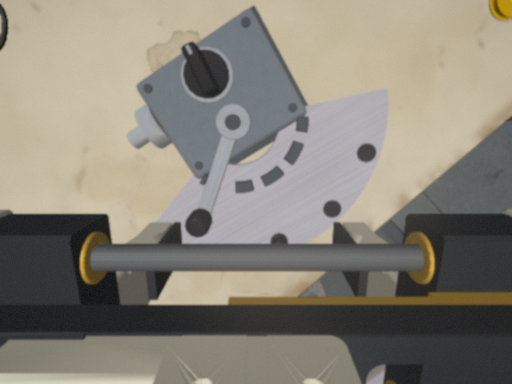

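The wrist view shows the lever knob at (200,221) and plugs at (333,208) and (366,153). The pin at (279,240) is half hidden by the gripper. I'll take a second view from further back.

```bash
python3 -m creep '[[[-0.2,0,0,0,1],[-0.2,0,0,0,1],[0,0,0,0,1]]]'
python3 - <<'E'
from h import *
import pickle
s1=pickle.load(open('w1.pkl','rb'))
s=shot('wrist'); save(s,'w2.png'); print(tool()[:3,3].round(4))
pickle.dump({k:s[k] for k in('frame','fx','fy','cx','cy','C')},open('w2.pkl','wb'))
for q,z in [('drive_unit',0),('knob_grip',.092),('marker_pin',.044),('plug_a',.044),('clamp_grip',.086)]:
    for d in nets.landmark_of(s,q)[:3]: print(q,np.round(d['uv'],1),round(d['confidence'],2),at_z(s,d['uv'],z).round(4))
    uv1={'drive_unit':[238,119.8],'knob_grip':[201.7,220.8],'clamp_grip':[199.8,70.5],'marker_pin':[279,241.3]}.get(q); L=nets.landmark_of(s,q)
    if uv1 and L: print('  tri',tri([(s1,uv1),(s,L[0]['uv'])]))
E
```

```text
clock: 3.6
tool_pos: [0.4703, 0.0208, 0.4047]
orientation: [-180.0, 0.1, -44.4]
force: [-0.8, -1.0, -0.6]
opening: 0.0877
gripper_force: 0.0
[0.4719 0.0201 0.4052]
drive_unit [235.4  50.1] 0.9 [ 0.5916 -0.0619  0.    ]
  tri (array([ 0.59401662, -0.0643737 , -0.01699445]), [1.2, 1.2])
knob_grip [195.9 139.6] 0.79 [0.5448 0.0318 0.092 ]
  tri (array([0.54446533, 0.03159458, 0.09082884]), [0.6, 0.6])
marker_pin [281.5 173.5] 0.5 [ 0.4516 -0.0015  0.044 ]
  tri (array([ 0.45412702, -0.00146516,  0.05273636]), [1.0, 1.0])
plug_a [372.5  76.6] 0.78 [ 0.4604 -0.1453  0.044 ]
plug_a [332.5 141.3] 0.75 [ 0.438 -0.069  0.044]
```

View pics/w2.png

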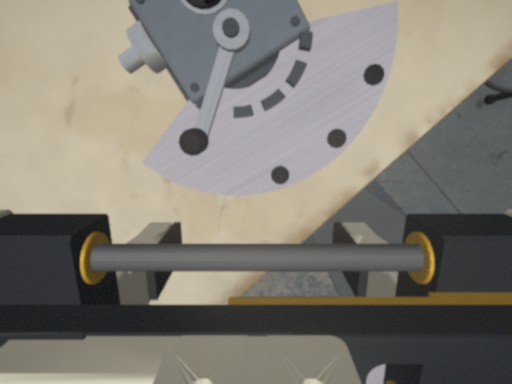

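The second view shows three seats at (281,175), (337,138) and (373,74), and the knob at (195,140). From straight above I can't tell which is tall, so I'll zoom the oblique views and fit the geometry.

```bash
python3 - <<'E'
from h import *
from scipy.optimize import least_squares
seats=np.array([[.4525,-.0008],[.438,-.069],[.461,-.1435]]); knob=np.array([.5445,.0313]); cl=np.array([.6465,-.0776])
def f(p):
    x,y,w,q=p; u=lambda a,r:np.array([x,y])-r*np.array([np.cos(w+a),np.sin(w+a)])
    return np.r_[u(-.2,.155)-seats[0],u(.3,.155)-seats[1],u(.8,.155)-seats[2],u(q,.11)-knob,u(np.pi,.056)-cl]
r=least_squares(f,[.595,-.066,-.3,-.8]); print(r.x.round(4),(r.fun*1000).round(1)); x,y,w,q=r.x
for a in(-.2,.3,.8): print(a,(np.array([x,y])-.11*np.array([np.cos(w+a),np.sin(w+a)])).round(4))
cr=[]
for f_,(a,b) in {'scene0':(210,190),'side0':(260,150)}.items():
    i=cv2.imread(f'pics/{f_}.png')[b:b+65,a:a+50]; cr.append(cv2.resize(i,(400,520),interpolation=cv2.INTER_CUBIC))
cv2.imwrite('pics/crop1.png',cv2.hconcat(cr))
E
```

```text
[ 0.5929 -0.0648 -0.2533 -0.8511] [ 1.   3.9  0.  -3.  -0.5 -1.9 -1.1  2.2  0.6 -1.2]
-0.2 [ 0.494  -0.0166]
0.3 [ 0.483  -0.0699]
0.8 [ 0.4989 -0.122 ]
```

View pics/crop1.png

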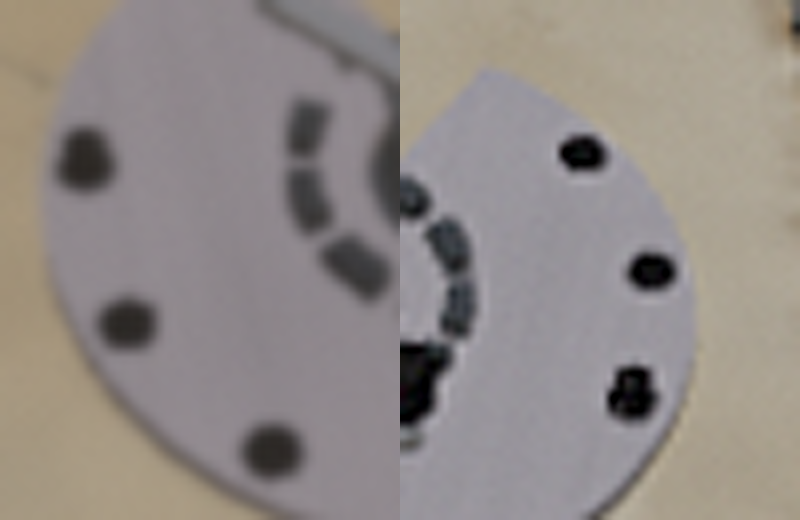

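The zooms settle it: the tall pin is the seat at scene (85,160) and side (632,393) in the crops. That is the -0.20 rad notch next to the lever. Now I'll work out the approach to the knob.

```bash
cat >> h.py <<'E'
def togo(p,yaw=None):
    T=tool(); d=T[:3,:3].T@(np.array(p)-T[:3,3]); y0=telemetry.get_obs()['orientation'][2]
    print('tool',T[:3,3].round(4),'yaw',round(y0,2),'units',(d/.2).round(4), 'spin',None if yaw is None else round(-(yaw-y0)/90,3))
E
python3 -c "
from h import *
togo([.5445,.0315,.255],-45)"
```

```text
tool [0.4739 0.0182 0.4044] yaw -44.71 units [ 0.2041 -0.2961  0.7468] spin 0.003
```

```bash
python3 -m creep '[[[0.102,-0.148,0,0,1],[0.102,-0.148,0,0,1],[0,0,0.2,0,1],[0,0,0.2,0,1],[0,0,0.15,0,1],[0,0,0.1,0,1],[0,0,0.097,0,1],[0,0,0,0,1]]]'
python3 -c "
from h import *
togo([.5445,.0315,.255],-45)
s=shot('wrist');save(s,'w3.png')
for d in nets.landmark_of(s,'knob_grip')[:2]: print(d['uv'],d['confidence'],at_z(s,d['uv'],.092))"
```

```text
clock: 4.82
tool_pos: [0.543, 0.0313, 0.2511]
orientation: [179.6, 0.2, -44.7]
force: [-1.6, 0.2, 0.2]
opening: 0.0876
gripper_force: 0.0
tool [0.543  0.0313 0.2511] yaw -44.73 units [ 0.0047 -0.0061 -0.0193] spin 0.003
[248.3, 250.9] 0.77 [0.54556713 0.033184   0.092     ]
```

View pics/w3.png

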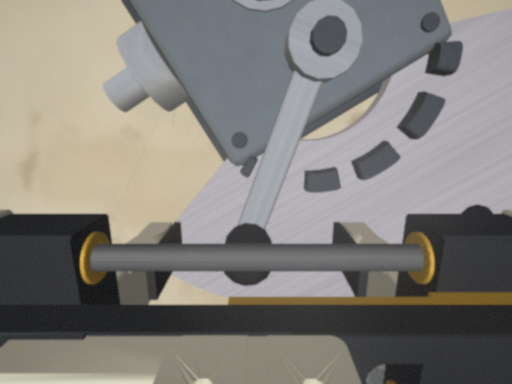

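The knob at (248,253) sits between the fingers, so I'll close.

```bash
python3 -m creep '[[[0.01,-0.01,-0.015,0,0],[0,0,0,0,0],[0,0,0,0,0],[0,0,0,0,0],[0,0,0,0,0],[0,0,0,0,0],[0,0,0,0,0],[0,0,0,0,0]]]'; python3 -c "
from h import *
togo([.5445,.0315,.255],-45); print(telemetry.get_obs()['force'])"
```

```text
clock: 5.58
tool_pos: [0.547, 0.032, 0.2583]
orientation: [-180.0, -0.0, -44.7]
force: [0.2, -0.1, 0.4]
opening: 0.0402
gripper_force: 0.0
tool [0.547  0.032  0.2583] yaw -44.66 units [-0.0071  0.0109  0.0166] spin 0.004
[ 0.2260121  -0.06017511  0.42253529]
```

```bash
python3 -m creep '[[[-0.01,0.01,0.017,0,0],[0,0,0,0,0],[0,0,0,0,0],[0,0,0,0,0],[0,0,0,0,0],[0,0,0,0,0]]]'; python3 -c "
from h import *
togo([.5445,.0315,.255],-45); print(telemetry.get_obs()['force'])"
```

```text
clock: 6.08
tool_pos: [0.544, 0.032, 0.2545]
orientation: [180.0, 0.0, -44.7]
force: [-1.3, 1.5, -4.2]
opening: 0.0254
gripper_force: 30.0
tool [0.544  0.032  0.2545] yaw -44.67 units [ 0.0036 -0.0001 -0.0028] spin 0.004
[-1.32709612  1.48723984 -4.22069144]
```

```bash
python3 -m creep '[[[0,0,-0.03,0,0],[0,0,-0.03,0,0],[0,0,-0.02,0,0],[0,0,0,0,0]]]'; python3 -c "
from h import *
T=tool();c=np.array([.593,-.0655]);p=T[:2,3];print(T[:3,3].round(4),telemetry.get_obs()['opening'])
v=p-c;a0=np.arctan2(v[1],v[0]);pin=np.array([.4535,.0005])-c;a1=np.arctan2(pin[1],pin[0]);r=np.linalg.norm(v);print(r,a0,a1,'force',telemetry.get_obs()['force'])
q=[c+(r+ (.110-r)*k/6)*np.array([np.cos(a),np.sin(a)]) for k,a in enumerate(np.linspace(a0,a1,7))]
print(q[-1])
for i in range(6): print(((T[:3,:3].T@np.append(q[i+1]-q[i],0))/.2).round(4))"
```

```text
clock: 6.42
tool_pos: [0.5444, 0.0322, 0.2719]
orientation: [-179.9, -0.0, -44.7]
force: [-0.2, 0.7, -5.6]
opening: 0.0254
gripper_force: 30.0
[0.5444 0.0322 0.2719] 0.02538451144911905
0.10907408460704104 2.032421442277408 2.6996807514307797 force [-0.15700773  0.74394845 -5.6300064 ]
[ 0.49356708 -0.01845647]
[-0.0172  0.0582 -0.0001]
[-0.0106  0.0598 -0.0001]
[-0.0039  0.0607 -0.0001]
[ 0.0029  0.0609 -0.0001]
[ 0.0096  0.0602 -0.0001]
[ 0.0163  0.0589 -0.0001]
```

```bash
python3 -m creep '[[[-0.017,0.058,0,0,0],[-0.011,0.060,0,0,0],[-0.004,0.061,0,0,0],[0.003,0.061,0,0,0],[0.010,0.060,0,0,0],[0.016,0.059,0,0,0],[0,0,0,0,0],[0,0,0,0,0]]]'; python3 - <<'E'
from h import *
togo([.4936,-.0185,.2545],-45); print(telemetry.get_obs()['force'])
s=shot('wrist');save(s,'w4.png')
print(nets.landmark_of(s,'marker_pin')[:2])
E
```

```text
clock: 7.08
tool_pos: [0.4932, -0.0199, 0.2717]
orientation: [-179.9, -0.1, -44.7]
force: [4.8, -2.5, -5.4]
opening: 0.0255
gripper_force: 30.0
tool [ 0.4932 -0.0199  0.2717] yaw -44.7 units [-0.0036 -0.006   0.0858] spin 0.003
[ 4.82722299 -2.51628738 -5.35670316]
[{'uv': [275.2, 261.8], 'confidence': 0.45}]
```

View pics/w4.png

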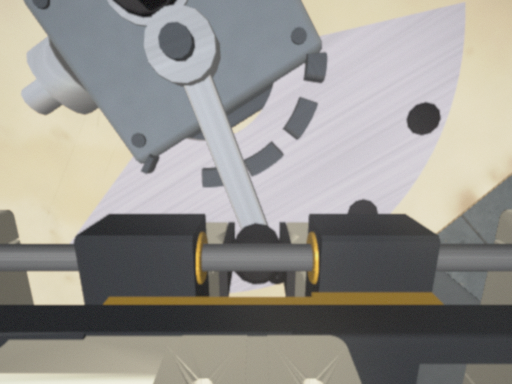

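The arm points at the gap near (234,171), so I'll lower it.

```bash
python3 -m creep '[[[0.0,-0.004,0.02,0,0],[0,0,0.02,0,0],[0,0,0.02,0,0],[0,0,0.02,0,0],[0,0,0.01,0,0],[0,0,0,0,0],[0,0,0,0,0]]]'; python3 - <<'E'
from h import *
togo([.4936,-.0185,.2545],-45); print(telemetry.get_obs()['force'])
E
```

```text
clock: 7.77
tool_pos: [0.4943, -0.018, 0.2538]
orientation: [-179.9, -0.1, -44.6]
force: [-0.5, 0.1, 7.2]
opening: 0.025
gripper_force: 30.0
tool [ 0.4943 -0.018   0.2538] yaw -44.62 units [-0.0006  0.0041 -0.0036] spin 0.004
[-0.51440626  0.09839487  7.22608215]
```

The force flipped from -5 N to +7 N at the same height as before the lift, so the lever is seated. I'll release, rise and move towards the clamp.

```bash
python3 -m creep '[[[0,0,0,0,1],[0,0,0,0,1],[0,0,0,0,1],[0,0,0,0,1],[0,0,0,0,1],[0,0,-0.05,0,1],[0,0,-0.2,0,1],[0,0,-0.2,0,1]]]'
python3 -m creep '[[[0,0,-0.2,0,1],[0.175,-0.075,0,0,1],[0.175,-0.075,0,0,1],[0.175,-0.075,0,0,1],[0,0,0,-0.075,1],[0,0,0,-0.075,1],[0,0,0,-0.075,1],[0,0,0,0,1]]]'
python3 - <<'E'
from h import *
import pickle
T=tool();print(T[:3,3].round(4),telemetry.get_obs()['orientation'])
s=shot('wrist');save(s,'w5.png');sc=shot('scene')
for q,z in [('knob_grip',.092),('marker_pin',.044),('clamp_grip',.086),('clamp_grip',.1)]:
    for d in nets.landmark_of(s,q)[:2]: print(q,np.round(d['uv'],1),round(d['confidence'],2),at_z(s,d['uv'],z).round(4))
L=nets.landmark_of(sc,'clamp_grip')
M=nets.landmark_of(s,'clamp_grip')
if L and M: print(tri([(sc,L[0]['uv']),(s,M[0]['uv'])]))
pickle.dump({k:s[k] for k in('frame','fx','fy','cx','cy','C')},open('w5.pkl','wb'))
E
```

```text
clock: 8.43
tool_pos: [0.4931, -0.0183, 0.3423]
orientation: [179.7, 0.1, -44.7]
force: [1.2, 0.5, -0.3]
opening: 0.0731
gripper_force: 0.0
clock: 9.1
tool_pos: [0.6004, -0.06, 0.3822]
orientation: [180.0, 0.1, -24.1]
force: [-0.4, -0.3, -0.3]
opening: 0.0879
gripper_force: 0.0
[ 0.6004 -0.06    0.3822] [ 1.79961128e+02  6.28266330e-02 -2.41260997e+01]
knob_grip [264. 297.] 0.88 [ 0.4916 -0.0198  0.092 ]
marker_pin [320.8 294. ] 0.57 [ 0.4364 -0.0733  0.044 ]
clamp_grip [250.6 138.1] 0.7 [ 0.6466 -0.0747  0.086 ]
clamp_grip [250.6 138.1] 0.7 [ 0.6474 -0.0754  0.1   ]
(array([ 0.64756724, -0.07547737,  0.08347912]), [1.4, 1.4])
```

View pics/w5.png

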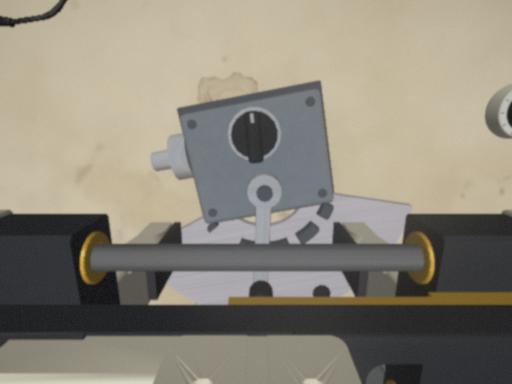

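The bar runs at (252,113)–(256,162), close to the tool's x axis. The lever knob reads (0.492,-0.020), which is home. I'll approach the clamp bar.

```bash
python3 -c "
from h import *
togo([.647,-.0770,.247],-22)"
```

```text
tool [ 0.6002 -0.0598  0.383 ] yaw -24.47 units [ 0.2487 -0.0184  0.6802] spin -0.027
```

```bash
python3 -m creep '[[[0.125,-0.009,0,0,1],[0.124,-0.009,0,0,1],[0,0,0,-0.02,1],[0,0,0.2,0,1],[0,0,0.2,0,1],[0,0,0.15,0,1],[0,0,0.1,0,1],[0,0,0.02,0,1]]]'
python3 -m creep '[[[0,0,0,0,1]]]'
python3 - <<'E'
from h import *
togo([.647,-.0770,.247],-22)
s=shot('wrist');save(s,'w6.png')
for d in nets.landmark_of(s,'clamp_grip')[:2]: print(d['uv'],d['confidence'],at_z(s,d['uv'],.086))
E
```

```text
clock: 10.17
tool_pos: [0.6455, -0.0772, 0.2444]
orientation: [179.8, 0.3, -22.7]
force: [-0.4, 0.5, -0.4]
opening: 0.0881
gripper_force: 0.0
clock: 10.25
tool_pos: [0.6468, -0.0772, 0.2475]
orientation: [179.9, 0.1, -22.6]
force: [0.6, -0.2, 1.4]
opening: 0.0876
gripper_force: 0.0
tool [ 0.6468 -0.0772  0.2475] yaw -22.63 units [ 0.0007 -0.0012  0.0025] spin -0.007
[255.7, 248.7] 0.67 [ 0.64749898 -0.0772245   0.086     ]
```

View pics/w6.png

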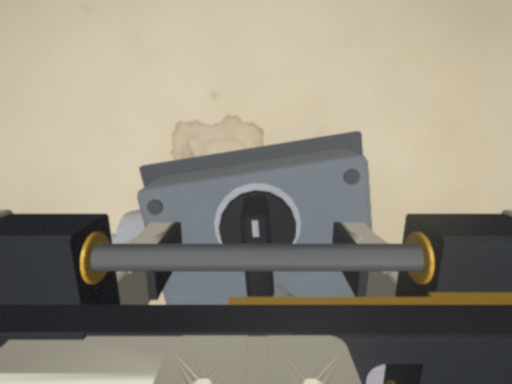

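The bar is centred at about (257,250) and aligned, so I'll close on it.

```bash
python3 -m creep '[[[0,0,0,0,0],[0,0,0,0,0],[0,0,0,0,0],[0,0,0,0,0],[0,0,0,0,0],[0,0,0,0,0],[0,0,0,0,0],[0,0,0,0,0]]]'
python3 -m creep '[[[0,0,0,0,0],[0,0,0,0,0],[0,0,0,0,0],[0,0,0,0,0],[0,0,0,0,0],[0,0,0,0,0],[0,0,0,0,0],[0,0,0,0,0]]]'
python3 -c "
from h import *
o=telemetry.get_obs();print(o['force'],o['moment'],o['joint_pos'])"
```

```text
clock: 11.02
tool_pos: [0.6471, -0.0772, 0.2489]
orientation: [180.0, 0.0, -22.6]
force: [-1.3, -0.0, -0.1]
opening: 0.0401
gripper_force: 0.0
clock: 11.68
tool_pos: [0.6467, -0.0776, 0.2487]
orientation: [179.9, 0.0, -22.6]
force: [-2.0, -5.0, 1.2]
opening: 0.014
gripper_force: 29.9
[-1.95636391 -4.95126561  1.16507332] [-1.77282272  0.88283905  0.02698968] [ 1.02904313e+01  2.58438676e+01 -1.31340035e+01  2.34350936e-02
 -5.10877293e+01  5.70733501e+01]
```

```bash
python3 -m creep '[[[0,0,0,0.06,0],[0,0,0,0.06,0],[0,0,0,0.06,0],[0,0,0,0.06,0],[0,0,0,0.06,0],[0,0,0,0,0]]]'
python3 -c "
from h import *
o=telemetry.get_obs();print(o['force'],o['moment'])"
python3 -m creep '[[[0,0,0,0.06,0],[0,0,0,0.06,0],[0,0,0,0.06,0],[0,0,0,0.05,0],[0,0,0,0,0],[0,0,0,0,0]]]'
python3 -c "
from h import *
o=telemetry.get_obs();print(o['force'],o['moment'],o['opening'])"
```

```text
clock: 12.18
tool_pos: [0.6469, -0.0774, 0.2488]
orientation: [180.0, 0.0, -49.9]
force: [-2.2, -4.0, 0.1]
opening: 0.0138
gripper_force: 29.9
[-2.17919877 -4.01105778  0.08414856] [-1.57847229  0.70473526  0.06902825]
clock: 12.68
tool_pos: [0.6469, -0.0773, 0.2488]
orientation: [180.0, 0.0, -70.0]
force: [-2.3, -4.0, -0.2]
opening: 0.0137
gripper_force: 29.9
[-2.32213511 -4.00007174 -0.20204718] [-1.47203262  0.665881   -0.0337862 ] 0.013702032055244276
```

The moment about z changed sign, so the clamp is past its detent. I'll release, rise and check.

```bash
python3 -m creep '[[[0,0,0,0,1],[0,0,0,0,1],[0,0,0,0,1],[0,0,0,0,1],[0,0,0,0,1],[0,0,-0.05,0,1],[0,0,-0.2,0,1],[0,0,-0.2,0,1]]]'
python3 -m creep '[[[-0.1,0,-0.2,0,1],[-0.2,0,-0.15,0,1],[-0.2,0,0,0,1],[0,0,0,0,1],[0,0,0,0,1]]]'
python3 - <<'E'
from h import *
s=shot('wrist');save(s,'w7.png');S={n:shot(n) for n in('scene','side')}
for d in nets.landmark_of(s,'knob_grip')[:1]: print(d['uv'],at_z(s,d['uv'],.092))
L=[(c,nets.landmark_of(c,'knob_grip')) for c in (s,*S.values())]
print(tri([(c,l[0]['uv']) for c,l in L if l]),telemetry.get_obs()['force'])
E
```

```text
clock: 13.35
tool_pos: [0.6465, -0.0771, 0.3386]
orientation: [179.7, 0.1, -70.3]
force: [1.7, -0.0, 0.1]
opening: 0.0615
gripper_force: 0.0
clock: 13.77
tool_pos: [0.6154, 0.0112, 0.403]
orientation: [-179.9, 0.0, -70.1]
force: [0.4, -0.5, 0.1]
opening: 0.0871
gripper_force: 0.0
[378.4, 201.1] [ 0.49249343 -0.01569824  0.092     ]
(array([ 0.49257136, -0.01472039,  0.07969214]), [5.6, 7.1, 3.8]) [-0.35106312  0.43703775 -0.06587471]
```

View pics/w7.png

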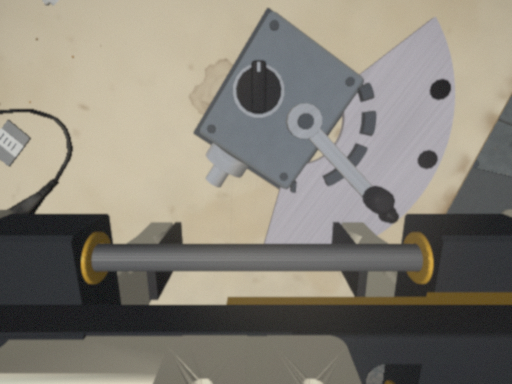

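The lever lies in the notch in line with the pin, with its knob at (380,203). The clamp bar lines up with the image's vertical, which is about 0.97 rad. I'll hand it in.

```bash
python3 -c "
from plant import workorder; print(workorder.close_job())"
```

```text
the job is handed in; nothing more can be done
None
```

I handed the job in at about 14 s of the 51 s allowed, and no verdict came back. By my last checks the lever is home in the tall-pin notch, the clamp knob is past its detent at about 0.97 rad, and the arm is clear of everything.

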